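# Line up the spigots by height for the socket check

### The job

Stand the four steel spigots upright on the row of yellow pads, one centred on each pad, in order of height: the shortest on the pad next to the black cast-iron socket, rising to the tallest next to the rusty putlog end. Set each one down gently, do not knock any over, and leave the socket and the putlog end where they are.

Things in the scene. Friction and masses are not known exactly. Their poses are not given: they have to be found in the camera images.
- spigot_60: Steel spigot standing upright, the shortest of four: 60 mm tall overall, round shank 34 mm in diameter, with a foot collar 46 mm in diameter over its lowest 12 mm; dark bayonet slots and a dark bore at the top; about 200 g. It starts on the rubber mat (z = 0) on the robot's side of the row. Origin: centre of the underside; z up along its axis.
- spigot_80: Steel spigot standing upright, the second shortest of four: 80 mm tall overall, round shank 34 mm in diameter, with a foot collar 46 mm in diameter over its lowest 12 mm; dark bayonet slots and a dark bore at the top; about 260 g. It starts on the rubber mat (z = 0) on the robot's side of the row. Origin: centre of the underside; z up along its axis.
- spigot_100: Steel spigot standing upright, the second tallest of four: 100 mm tall overall, round shank 34 mm in diameter, with a foot collar 46 mm in diameter over its lowest 12 mm; dark bayonet slots and a dark bore at the top; about 320 g. It starts on the rubber mat (z = 0) on the robot's side of the row. Origin: centre of the underside; z up along its axis.
- spigot_120: Steel spigot standing upright, the tallest of four: 120 mm tall overall, round shank 34 mm in diameter, with a foot collar 46 mm in diameter over its lowest 12 mm; dark bayonet slots and a dark bore at the top; about 380 g. It starts on the rubber mat (z = 0) on the robot's side of the row. Origin: centre of the underside; z up along its axis.
- pad_a: One of four alike yellow round pads with a white centre spot, 64 mm in diameter and 4 mm thick, fixed 80 mm apart in a straight row on a blue rail (70 mm by 320 mm, 10 mm thick; the row runs roughly left to right). Which lettered pad stands where in the row differs from start to start. Origin: centre of its underside, on the rail's top 10 mm above the mat; the pad's top is 14 mm above the mat.
- pad_b: One of four alike yellow round pads with a white centre spot, 64 mm in diameter and 4 mm thick, fixed 80 mm apart in a straight row on a blue rail (70 mm by 320 mm, 10 mm thick; the row runs roughly left to right). Which lettered pad stands where in the row differs from start to start. Origin: centre of its underside, on the rail's top 10 mm above the mat; the pad's top is 14 mm above the mat.
- pad_c: One of four alike yellow round pads with a white centre spot, 64 mm in diameter and 4 mm thick, fixed 80 mm apart in a straight row on a blue rail (70 mm by 320 mm, 10 mm thick; the row runs roughly left to right). Which lettered pad stands where in the row differs from start to start. Origin: centre of its underside, on the rail's top 10 mm above the mat; the pad's top is 14 mm above the mat.
- pad_d: One of four alike yellow round pads with a white centre spot, 64 mm in diameter and 4 mm thick, fixed 80 mm apart in a straight row on a blue rail (70 mm by 320 mm, 10 mm thick; the row runs roughly left to right). Which lettered pad stands where in the row differs from start to start. Origin: centre of its underside, on the rail's top 10 mm above the mat; the pad's top is 14 mm above the mat.
- socket: Black cast-iron bayonet socket fitting: 80 mm square foot with a round open boss 72 mm wide, 58 mm high, 1.3 kg, standing loose on the mat just beyond one end of the row, its centre about 105 mm from the nearest pad's centre. Which end differs from start to start. Origin: centre of its underside.
- putlog: Rust-streaked putlog end: stub of 48 mm steel tube with a flattened blade, about 165 mm long and 62 mm wide, lying loose on the mat across the other end of the row, about 105 mm from the nearest pad's centre. Origin: underside, about mid-length; x along the tube towards the blade.
Mind the look-alikes: they are no part of the job. What is shaped like the socket but pink or red is not meant.

How it is judged:
At the end, for the whole second after the job is handed in: Each spigot stands upright (within 0.08 rad) and at rest on a pad, its axis within 12 mm of the pad's centre, let go; counted from the cast-iron socket the order is 60, 80, 100, 120 mm tall (axes 105, 185, 265 and 345 mm, each within 35 mm, from the socket's centre) ((horizontal distance between spigot_60 and pad_a below 0.012 m or horizontal distance between spigot_60 and pad_b below 0.012 m or horizontal distance between spigot_60 and pad_c below 0.012 m or horizontal distance between spigot_60 and pad_d below 0.012 m) and horizontal distance between spigot_60 and socket between 0.07 and 0.14 m and height (world z) of spigot_60 between 0.01 and 0.019 m and angle between each of spigot_60, spigot_80, spigot_100, spigot_120's own z axis and vertical below 0.08 rad and linear speed of each of spigot_60, spigot_80, spigot_100, spigot_120 below 0.02 m/s and angular speed of each of spigot_60, spigot_80, spigot_100, spigot_120 below 0.2 rad/s and contact force between the fingers and spigot_60 below 0.1 N and (horizontal distance between spigot_80 and pad_a below 0.012 m or horizontal distance between spigot_80 and pad_b below 0.012 m or horizontal distance between spigot_80 and pad_c below 0.012 m or horizontal distance between spigot_80 and pad_d below 0.012 m) and horizontal distance between spigot_80 and socket between 0.15 and 0.22 m and height (world z) of spigot_80 between 0.01 and 0.019 m and contact force between the fingers and spigot_80 below 0.1 N and (horizontal distance between spigot_100 and pad_a below 0.012 m or horizontal distance between spigot_100 and pad_b below 0.012 m or horizontal distance between spigot_100 and pad_c below 0.012 m or horizontal distance between spigot_100 and pad_d below 0.012 m) and horizontal distance between spigot_100 and socket between 0.23 and 0.3 m and height (world z) of spigot_100 between 0.01 and 0.019 m and contact force between the fingers and spigot_100 below 0.1 N and (horizontal distance between spigot_120 and pad_a below 0.012 m or horizontal distance between spigot_120 and pad_b below 0.012 m or horizontal distance between spigot_120 and pad_c below 0.012 m or horizontal distance between spigot_120 and pad_d below 0.012 m) and horizontal distance between spigot_120 and socket between 0.31 and 0.38 m and height (world z) of spigot_120 between 0.01 and 0.019 m and contact force between the fingers and spigot_120 below 0.1 N); the robot touches nothing.
It fails at once if a spigot is knocked over (tilted more than 0.7 rad) (angle between any of spigot_60, spigot_80, spigot_100, spigot_120's own z axis and vertical above 0.7 rad).
It fails at once if a spigot is dropped or slammed on to a pad (faster than 0.5 m/s with its foot within 20 mm of the pad top) ((linear speed of spigot_60 above 0.5 m/s and height (world z) of spigot_60 below 0.034 m and (horizontal distance between spigot_60 and pad_a below 0.04 m or horizontal distance between spigot_60 and pad_b below 0.04 m or horizontal distance between spigot_60 and pad_c below 0.04 m or horizontal distance between spigot_60 and pad_d below 0.04 m)) or (linear speed of spigot_80 above 0.5 m/s and height (world z) of spigot_80 below 0.034 m and (horizontal distance between spigot_80 and pad_a below 0.04 m or horizontal distance between spigot_80 and pad_b below 0.04 m or horizontal distance between spigot_80 and pad_c below 0.04 m or horizontal distance between spigot_80 and pad_d below 0.04 m)) or (linear speed of spigot_100 above 0.5 m/s and height (world z) of spigot_100 below 0.034 m and (horizontal distance between spigot_100 and pad_a below 0.04 m or horizontal distance between spigot_100 and pad_b below 0.04 m or horizontal distance between spigot_100 and pad_c below 0.04 m or horizontal distance between spigot_100 and pad_d below 0.04 m)) or (linear speed of spigot_120 above 0.5 m/s and height (world z) of spigot_120 below 0.034 m and (horizontal distance between spigot_120 and pad_a below 0.04 m or horizontal distance between spigot_120 and pad_b below 0.04 m or horizontal distance between spigot_120 and pad_c below 0.04 m or horizontal distance between spigot_120 and pad_d below 0.04 m))).
It fails at once if the socket or the putlog end is shifted by more than 12 mm (distance of any of socket, putlog from where it was at the start of the episode above 0.012 m).
It also fails if it takes over 102 s, if anything falls off the work surface, if the arm or the gripper's body presses on something with over 40 N, if the wrist force passes 120 N, or if a joint passes its speed limit or range.

### The arm

A 6-joint arm with a two-finger parallel gripper is mounted at the origin on the work surface. World frame = base frame: x ahead of the robot, y to its left, z up, the work surface at z = 0. Lengths are in m, angles in rad, forces in N, time in s.
With the tool pointing down it reaches from about 0.35 to 0.775 m from the base axis. Payload 5.5 kg.
Tool frame: the origin (TCP) lies midway between the tips of the shut fingers; the grasp point (between the pads) lies 19 mm behind it; z points along the fingers, y is the line along which they close (so a half turn about z gives the same grasp; the last joint's range is limited). The gripper opens to 85 mm and grips with 20 to 120 N. Pads are 22 mm wide; open, the fingers measure 114 mm over their backs; the gripper's body (76 mm by 85 mm) begins 54 mm behind the grasp point. The pads swing forward as they close: fully open they stand 13 mm farther back than shut.
Start: joints at [1.018, 0.313, 0.046, 1.304, 0, 1.431], TCP at [0.231, 0.527, 0.231] pointing down, gripper open.
Joint ranges: [-2.76, 2.76], [-0.86, 1.69], [-1.03, 1.26], [-2.2, 2.34], [-1.47, 1.5], [-3.14, 3.14]. Speed limits (rad/s): [2.57, 2.57, 3.14, 3.14, 3.14, 3.14].

### API

Orientations are given as a unit quaternion [w, x, y, z].
In Python, from workcell import env gives the robot as it stands. The module is installed in compiled form; this text tells all that it offers.
- The arm moves only by the tool carry_out, never from a script. Its argument "series" is a list of rows, each an object with "delta_rot": the turn, a rotation vector about the world's x, y, z normalised to -1 to 1, where 1 is 0.1 rad, a list of three; "travel": the shift along the world's x, y, z normalised to -1 to 1, where 1 is 0.025 m, a list of three; "fingers": the closure, from -1 (fully open) to 1 (shut). In form: [{"delta_rot": [ax, ay, az], "travel": [tx, ty, tz], "fingers": fingers}, ...]. A call has 1 to 5 rows; each row shifts and turns the commanded pose from where the row before left it; what a row does not reach is not made up. A row lasts 1/8 s, in which the tool goes at most 62.5 mm and 10.7 degrees, less where a joint would pass 70% of its speed; a pose out of reach is approached as far as the arm can. A call with a number of a shift or a turn outside -1 to 1 is refused whole. A call with a gripper value outside its range is refused whole. The fingers move at their own pace and stop on an object; "squeeze" is the grip in N (left out, the last holds). Time passes only in rows, so rows that do not move let the fingers close. It gives the time, the measured TCP pose, the force, the opening and the grip force at its end, in the units of the state.
- env.get_state(): the state, without advancing time (a new reading comes with each control period).
- env.read_camera(name): name is "scene" or "top"; returns a dict with "color" (384x512x3 uint8, red, green, blue), "fx", "fy", "cx", "cy" (pixels), "D" ([k1, k2, p1, p2, k3] as OpenCV has them; the pictures are not rectified), "world_from_camera" (4x4, takes a point from camera to world coordinates). Camera axes: x right, y up, looking along -z (the intrinsics and any distortion apply to the point x, -y, -z); pixel columns grow to the right and rows downward; lengths in m; the calibration is good to about 2 mm. A picture is of the moment at which its call begins. There is no depth.
- env.hand_in(): hands the job in; it is judged then, once.
The state is a dict: "clock": time; "joint_pos": joint angles; "qvel": joint speeds; "tau": joint torques, N m; "tcp_pos": TCP position; "orientation": TCP orientation; "wrist_force": force on the tool from outside, world axes, zero at the start; "ft_torque": the same for the moment, N m; "finger_gap": finger opening in m; "grip_force": force on a finger pad.
Only numpy, scipy, OpenCV 4.12 (cv2) and the standard library are available. Lean on these libraries where they do the work, as an engineer would, in place of code of your own. Each camera call takes 0.05 s, during which the arm holds its last target. There are 200 camera calls.

## Working session

There is one attempt and no reset: what is moved stays moved. The work goes in short steps, Python scripts to look and compute and a tool call to move; the robot and the scene stay as the last step left them, time stands still between calls to the robot, and variables do not carry over. Pictures are saved under pics/ and viewed, at most 14 in all, crops included, and the job is handed in when it is done.

Besides the shell and the picture viewer there is one more tool, called after "Call:" as name(argument=value, ...) on one line, values as JSON. carry_out: Moves the arm, as the interface text tells. Its arguments: {"type":"object","properties":{"series":{"type":"array","items":{"type":"object","properties":{"delta_rot":{"type":"array","items":{"type":"number"}},"travel":{"type":"array","items":{"type":"number"}},"fingers":{"type":"number"}}}},"squeeze":{"type":"number"}},"required":["series"]}

```bash
mkdir -p pics
python3 - <<'E'
from workcell import env
import cv2,pickle
d={}
for n in("scene","top"):
    c=env.read_camera(n);d[n]=c
    cv2.imwrite(f"pics/{n}0.png",cv2.resize(c["color"][:,:,::-1],(800,600),interpolation=cv2.INTER_CUBIC))
    print(n,c["fx"],c["cx"],c["cy"],c["D"],c["world_from_camera"].round(3).tolist())
pickle.dump(d,open("d0.pkl","wb"))
s=env.get_state();print(s)
E
```

```text
scene 379.36487628331184 259.6868215789043 186.8634164255895 [0.00253863 0.         0.         0.         0.        ] [[0.184, -0.595, 0.782, 1.305], [0.983, 0.116, -0.143, -0.053], [-0.006, 0.795, 0.607, 0.609], [0.0, 0.0, 0.0, 1.0]]
top 429.0182545942584 251.62299463654855 190.28834474885915 [-0.13798579  0.          0.          0.          0.        ] [[-0.029, 0.986, -0.163, 0.45], [-1.0, -0.028, 0.004, 0.066], [-0.001, 0.163, 0.987, 1.018], [0.0, 0.0, 0.0, 1.0]]
{'clock': 0.1, 'joint_pos': array([1.01837699e+00, 3.13902459e-01, 4.51407666e-02, 1.30358319e+00,
       1.97567955e-06, 1.43120165e+00]), 'qvel': array([ 5.31464880e-04, -2.72633634e-03,  3.41007504e-03, -1.44343845e-03,
        1.10510379e-03, -3.36588252e-05]), 'tau': array([ 3.24146116e-03, -4.81727207e+01,  2.99243134e+01,  1.28404837e-02,
       -4.87757052e-05,  1.96011416e-05]), 'tcp_pos': array([0.23046984, 0.52632815, 0.23053072]), 'orientation': array([-2.63520792e-04,  2.04949655e-01,  9.78772210e-01, -7.28053899e-04]), 'wrist_force': array([ 0.14878121, -0.06772307,  0.35901997]), 'ft_torque': array([ 0.02886755, -0.01156822,  0.03059541]), 'grip_force': 0.0, 'finger_gap': 0.0854261893747376}
```

View pics/scene0.png

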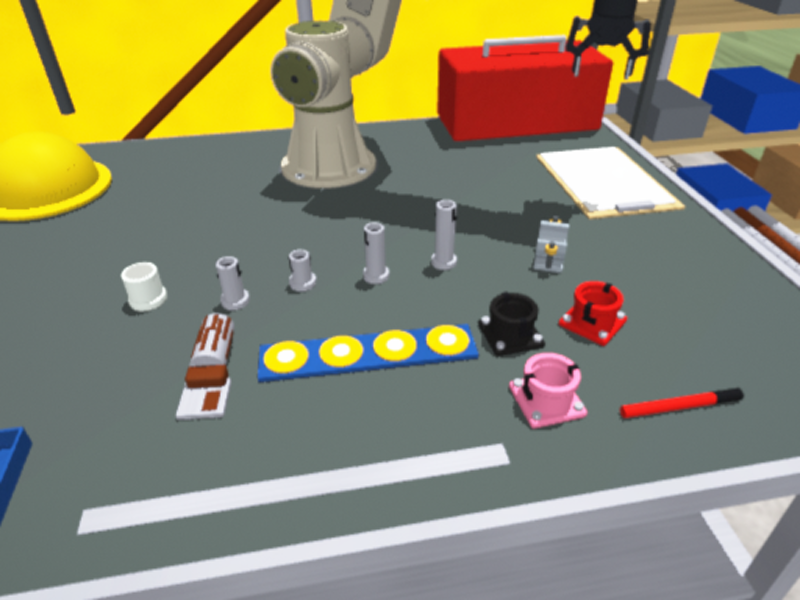

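View pics/top0.png

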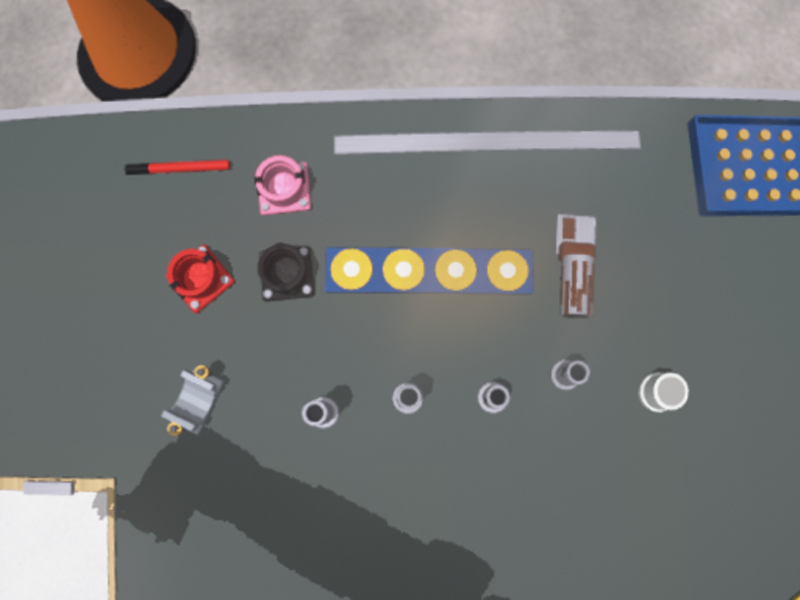

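The scene picture shows the black socket at (512,322), with pink (548,388) and red (595,310) look-alikes. The black one matches the description and sits at the row's end. The pads are at (286,356) to (447,340), the putlog is at (207,365), and the spigots are at (232,282), (301,270), (375,252) and (445,235). In the top picture the black socket is at (286,271), the pads run (351,269) to (507,270), and the spigots are along the lower row. Next I'll enlarge crops to read exact pixels.

Run:
```python
import cv2,pickle
d=pickle.load(open("d0.pkl","rb"))
# full-res crops
a=d["top"]["color"][150:280,160:390,::-1]; b=d["scene"]["color"][120:250,130:360,::-1]
for n,i in(("ctop",a),("cscene",b)):
    i=cv2.resize(i,(782,442),interpolation=cv2.INTER_CUBIC)  # x3.4
    cv2.imwrite(f"pics/{n}.png",i)
```

```text
(no output)
```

View pics/ctop.png

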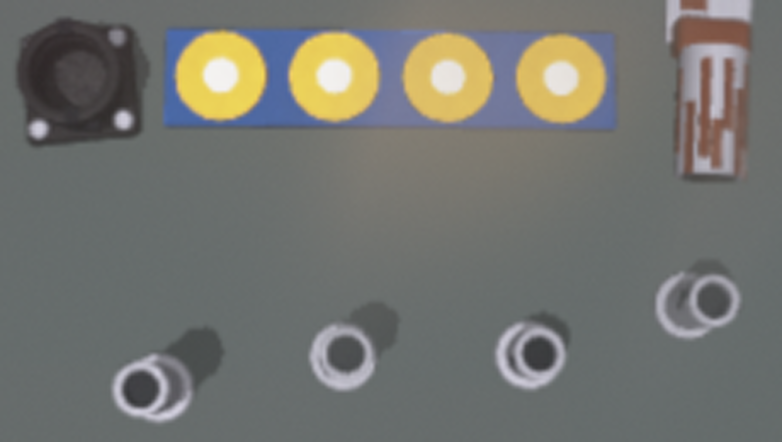

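View pics/cscene.png

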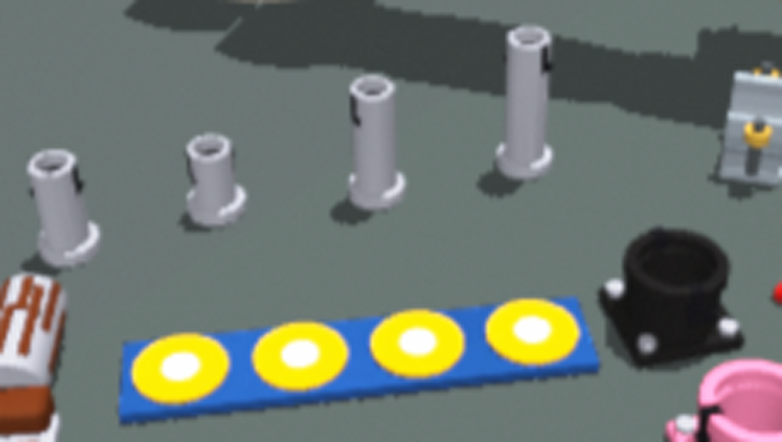

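The top crop shows spigot tops at (140,390), (345,354), (540,354) and (714,301), and pad spots at (221,75), (334,76), (447,77) and (561,78). The black socket is at (82,80). The scene crop shows the same tops at (529,38), (373,87), (210,147) and (52,162), and the spots at (532,330), (417,342), (300,354) and (180,367). The left–right order is mirrored between the two views. The only black socket-shaped thing is at the +y end.

```bash
cat > h.py <<'E'
import numpy as np,cv2
def ray(c,p):
    K=np.array([[c["fx"],0,c["cx"]],[0,c["fy"],c["cy"]],[0,0,1]])
    q=cv2.undistortPoints(np.array([[p]],float),K,np.array(c["D"],float)).ravel()
    T=c["world_from_camera"];v=T[:3,:3]@[q[0],-q[1],-1];return T[:3,3],v/np.linalg.norm(v)
def tri(c1,p1,c2,p2):
    o1,v1=ray(c1,p1);o2,v2=ray(c2,p2)
    t=np.linalg.lstsq(np.c_[v1,-v2],o2-o1,rcond=None)[0]
    a,b=o1+t[0]*v1,o2+t[1]*v2;return (a+b)/2,np.linalg.norm(a-b)
def atz(c,p,z):
    o,v=ray(c,p);return o+v*(z-o[2])/v[2]
E
python3 - <<'E'
import pickle,numpy as np;from h import *
np.set_printoptions(precision=4,suppress=True)
d=pickle.load(open("d0.pkl","rb"));t,s=d["top"],d["scene"]
f=lambda p,o:((p[0]+.5)/3.4-.5+o[0],(p[1]+.5)/3.4-.5+o[1])
T=lambda p:f(p,(160,150));S=lambda p:f(p,(130,120))
for n,h,a,b,c in(("120",.12,(140,390),(529,38),(159,387)),("100",.1,(345,354),(373,87),(342,357)),("60",.06,(540,354),(210,147),(529,355)),("80",.08,(714,301),(52,162),(687,304))):
    print(n,*tri(t,T(a),s,S(b)),"topcam@h",atz(t,T(a),h)[:2],"collar",atz(t,T(c),.012)[:2],"scene@h",atz(s,S(b),h)[:2])
for a,b in zip([(221,75),(334,76),(447,77),(561,78)],[(532,330),(417,342),(300,354),(180,367)]):
    print("pad",*tri(t,T(a),s,S(b)),atz(t,T(a),.014)[:2],atz(s,S(b),.014)[:2])
print("socket",atz(t,T((82,82)),.03))
E
```

```text
120 [0.4461 0.173  0.1185] 0.0008150503237931065 topcam@h [0.446  0.1724] collar [0.4472 0.1721] scene@h [0.4488 0.1727]
100 [0.465  0.047  0.1002] 0.0013915080674139588 topcam@h [0.4649 0.0463] collar [0.4643 0.0465] scene@h [0.4648 0.0477]
60 [ 0.4615 -0.0808  0.0597] 0.00249605571858262 topcam@h [ 0.4614 -0.0821] collar [ 0.4615 -0.0819] scene@h [ 0.4623 -0.0796]
80 [ 0.491  -0.1932  0.0804] 0.0017966182656956192 topcam@h [ 0.491  -0.1943] collar [ 0.4926 -0.1939] scene@h [ 0.4907 -0.1924]
pad [0.6632 0.1259 0.0138] 0.0011399591503634659 [0.6631 0.1254] [0.6634 0.1265]
pad [0.6601 0.0463 0.0138] 0.0006723850743579272 [0.66  0.046] [0.6604 0.0466]
pad [ 0.6571 -0.0332  0.014 ] 0.0004960033618010945 [ 0.6571 -0.0335] [ 0.6572 -0.033 ]
pad [ 0.6542 -0.1135  0.0138] 0.0011295977873348436 [ 0.6542 -0.1141] [ 0.6546 -0.1129]
socket [0.6576 0.221  0.03  ]
```

The triangulated heights (0.1185, 0.100, 0.060, 0.080 and 0.014 m) match the text. Pick order will be 60, 80, 100, 120, with the fingers closing along world x. First I move above spigot_60.

Call:
carry_out(series=[{"travel": [0.37,-0.972,0],"delta_rot": [0,0,-0.464],"fingers": -1},{"travel": [0.37,-0.972,0],"delta_rot": [0,0,-0.464],"fingers": -1},{"travel": [0.37,-0.972,0],"delta_rot": [0,0,-0.464],"fingers": -1},{"travel": [0.37,-0.972,0],"delta_rot": [0,0,-0.464],"fingers": -1},{"travel": [0.37,-0.972,0],"delta_rot": [0,0,-0.464],"fingers": -1}], squeeze=50)

```text
clock: 0.72
tcp_pos: [0.277, 0.4042, 0.2309]
orientation: [-0.0, 0.318, 0.948, -0.0]
wrist_force: [-0.5, 0.5, -0.1]
finger_gap: 0.0853
grip_force: 0.0
```

Call:
carry_out(series=[{"travel": [0.37,-0.972,0],"delta_rot": [0,0,-0.464],"fingers": -1},{"travel": [0.37,-0.972,0],"delta_rot": [0,0,-0.464],"fingers": -1},{"travel": [0.37,-0.972,0],"delta_rot": [0,0,-0.464],"fingers": -1},{"travel": [0.37,-0.972,0],"delta_rot": [0,0,-0.464],"fingers": -1},{"travel": [0.37,-0.972,0],"delta_rot": [0,0,-0.464],"fingers": -1}])

```text
clock: 1.35
tcp_pos: [0.3231, 0.2828, 0.231]
orientation: [-0.0, 0.425, 0.905, -0.0]
wrist_force: [1.0, 0.0, 0.3]
finger_gap: 0.0856
grip_force: 0.0
```

Call:
carry_out(series=[{"travel": [0.37,-0.972,0],"delta_rot": [0,0,-0.464],"fingers": -1},{"travel": [0.37,-0.972,0],"delta_rot": [0,0,-0.464],"fingers": -1},{"travel": [0.37,-0.972,0],"delta_rot": [0,0,-0.464],"fingers": -1},{"travel": [0.37,-0.972,0],"delta_rot": [0,0,-0.464],"fingers": -1},{"travel": [0.37,-0.972,0],"delta_rot": [0,0,-0.464],"fingers": -1}])

```text
clock: 1.98
tcp_pos: [0.3694, 0.1614, 0.231]
orientation: [-0.0, 0.527, 0.85, -0.0]
wrist_force: [-0.0, 0.4, 0.1]
finger_gap: 0.0851
grip_force: 0.0
```

Call:
carry_out(series=[{"travel": [0.37,-0.972,0],"delta_rot": [0,0,-0.464],"fingers": -1},{"travel": [0.37,-0.972,0],"delta_rot": [0,0,-0.464],"fingers": -1},{"travel": [0.37,-0.972,0],"delta_rot": [0,0,-0.464],"fingers": -1},{"travel": [0.37,-0.972,0],"delta_rot": [0,0,-0.464],"fingers": -1},{"travel": [0.37,-0.972,0],"delta_rot": [0,0,-0.464],"fingers": -1}])

```text
clock: 2.6
tcp_pos: [0.4157, 0.0399, 0.231]
orientation: [-0.0, 0.622, 0.783, -0.0]
wrist_force: [0.3, 0.1, -0.1]
finger_gap: 0.0856
grip_force: 0.0
```

Call:
carry_out(series=[{"travel": [0.37,-0.972,0],"delta_rot": [0,0,-0.464],"fingers": -1},{"travel": [0.37,-0.972,0],"delta_rot": [0,0,-0.464],"fingers": -1},{"travel": [0.37,-0.972,0],"delta_rot": [0,0,-0.464],"fingers": -1},{"travel": [0.37,-0.972,0],"delta_rot": [0,0,-0.464],"fingers": -1},{"travel": [0.37,-0.972,0],"delta_rot": [0,0,-0.464],"fingers": -1}])

```text
clock: 3.22
tcp_pos: [0.4619, -0.0815, 0.2309]
orientation: [-0.0, 0.708, 0.706, -0.0]
wrist_force: [0.3, -1.0, -0.6]
finger_gap: 0.0855
grip_force: 0.0
```

Call:
carry_out(series=[{"travel": [0,0,0],"delta_rot": [0,0,0],"fingers": -1},{"travel": [0,0,0],"delta_rot": [0,0,0],"fingers": -1}])

```text
clock: 3.48
tcp_pos: [0.4614, -0.0803, 0.231]
orientation: [-0.001, 0.708, 0.707, -0.0]
wrist_force: [-0.2, 0.4, 0.8]
finger_gap: 0.0852
grip_force: 0.0
```

Call:
carry_out(series=[{"travel": [0,0,-1],"delta_rot": [0,0,0],"fingers": -1},{"travel": [0,0,-1],"delta_rot": [0,0,0],"fingers": -1},{"travel": [0,0,-1],"delta_rot": [0,0,0],"fingers": -1},{"travel": [0,0,-1],"delta_rot": [0,0,0],"fingers": -1},{"travel": [0,0,-1],"delta_rot": [0,0,0],"fingers": -1}])

```text
clock: 4.1
tcp_pos: [0.4615, -0.0797, 0.1057]
orientation: [-0.0, 0.707, 0.707, 0.0]
wrist_force: [0.7, -0.0, -0.4]
finger_gap: 0.0855
grip_force: 0.0
```

Call:
carry_out(series=[{"travel": [0,0,-1],"delta_rot": [0,0,0],"fingers": -1},{"travel": [0,0,-1],"delta_rot": [0,0,0],"fingers": -1},{"travel": [0,0,-0.8],"delta_rot": [0,0,0],"fingers": -1},{"travel": [0,0,-0.6],"delta_rot": [0,0,0],"fingers": -1},{"travel": [0,0,0],"delta_rot": [0,0,0],"fingers": -1}])

```text
clock: 4.72
tcp_pos: [0.4605, -0.0795, 0.0205]
orientation: [-0.001, 0.707, 0.707, -0.001]
wrist_force: [-0.1, 0.5, -0.6]
finger_gap: 0.0857
grip_force: 0.0
```

Call:
carry_out(series=[{"travel": [0,0,0],"delta_rot": [0,0,0],"fingers": 1},{"travel": [0,0,0],"delta_rot": [0,0,0],"fingers": 1},{"travel": [0,0,0],"delta_rot": [0,0,0],"fingers": 1},{"travel": [0,0,0],"delta_rot": [0,0,0],"fingers": 1},{"travel": [0,0,0],"delta_rot": [0,0,0],"fingers": 1}], squeeze=50)

```text
clock: 5.35
tcp_pos: [0.4624, -0.0809, 0.0221]
orientation: [0.001, 0.708, 0.706, 0.0]
wrist_force: [-1.2, 0.2, 5.9]
finger_gap: 0.0326
grip_force: 49.3
```

Call:
carry_out(series=[{"travel": [0,0,0.5],"delta_rot": [0,0,0],"fingers": 1},{"travel": [0,0,1],"delta_rot": [0,0,0],"fingers": 1},{"travel": [0,0,0.5],"delta_rot": [0,0,0],"fingers": 1},{"travel": [0.4,0.4,0],"delta_rot": [0,0,0],"fingers": 1},{"travel": [0.8,0.8,0],"delta_rot": [0,0,0],"fingers": 1}])

```text
clock: 5.98
tcp_pos: [0.4921, -0.0504, 0.0709]
orientation: [-0.0, 0.708, 0.706, -0.0]
wrist_force: [0.5, -0.1, -2.1]
finger_gap: 0.0331
grip_force: 50.0
```

Call:
carry_out(series=[{"travel": [0.8,0.8,0],"delta_rot": [0,0,0],"fingers": 1},{"travel": [0.8,0.8,0],"delta_rot": [0,0,0],"fingers": 1},{"travel": [0.8,0.8,0],"delta_rot": [0,0,0],"fingers": 1},{"travel": [0.8,0.8,0],"delta_rot": [0,0,0],"fingers": 1},{"travel": [0.8,0.8,0],"delta_rot": [0,0,0],"fingers": 1}])

```text
clock: 6.6
tcp_pos: [0.5923, 0.0509, 0.0699]
orientation: [-0.001, 0.708, 0.707, -0.0]
wrist_force: [-0.3, 0.4, -2.2]
finger_gap: 0.0331
grip_force: 50.0
```

Call:
carry_out(series=[{"travel": [0.8,0.8,0],"delta_rot": [0,0,0],"fingers": 1},{"travel": [0.8,0.8,0],"delta_rot": [0,0,0],"fingers": 1},{"travel": [0.8,0.8,0],"delta_rot": [0,0,0],"fingers": 1},{"travel": [0.46,0.67,0],"delta_rot": [0,0,0],"fingers": 1},{"travel": [0,0,0],"delta_rot": [0,0,0],"fingers": 1}])

```text
clock: 7.22
tcp_pos: [0.6636, 0.128, 0.0695]
orientation: [-0.001, 0.707, 0.707, -0.0]
wrist_force: [-1.1, -0.5, -2.4]
finger_gap: 0.0331
grip_force: 50.1
```

Call:
carry_out(series=[{"travel": [0,0,-0.5],"delta_rot": [0,0,0],"fingers": 1},{"travel": [0,0,-0.5],"delta_rot": [0,0,0],"fingers": 1},{"travel": [0,0,-0.3],"delta_rot": [0,0,0],"fingers": 1},{"travel": [0,0,-0.1],"delta_rot": [0,0,0],"fingers": 1},{"travel": [0,0,0],"delta_rot": [0,0,0],"fingers": 1}])

```text
clock: 7.85
tcp_pos: [0.6635, 0.1257, 0.0365]
orientation: [0.0, 0.708, 0.706, 0.0]
wrist_force: [0.2, -0.7, -2.3]
finger_gap: 0.0328
grip_force: 50.1
```

Call:
carry_out(series=[{"travel": [0,0,-0.04],"delta_rot": [0,0,0],"fingers": 1},{"travel": [0,0,-0.03],"delta_rot": [0,0,0],"fingers": 1},{"travel": [0,0,0],"delta_rot": [0,0,0],"fingers": 1}])

```text
clock: 8.22
tcp_pos: [0.6639, 0.1259, 0.0362]
orientation: [0.001, 0.708, 0.706, 0.0]
wrist_force: [-2.7, -1.4, 5.7]
finger_gap: 0.0329
grip_force: 50.7
```

Call:
carry_out(series=[{"travel": [0,0,0],"delta_rot": [0,0,0],"fingers": -1},{"travel": [0,0,0],"delta_rot": [0,0,0],"fingers": -1},{"travel": [0,0,0],"delta_rot": [0,0,0],"fingers": -1},{"travel": [0,0,0],"delta_rot": [0,0,0],"fingers": -1},{"travel": [0,0,0],"delta_rot": [0,0,0],"fingers": -1}])

```text
clock: 8.85
tcp_pos: [0.6635, 0.126, 0.0344]
orientation: [-0.0, 0.708, 0.706, -0.0]
wrist_force: [-0.6, -0.5, 0.5]
finger_gap: 0.0853
grip_force: 0.0
```

Call:
carry_out(series=[{"travel": [0,0,0.6],"delta_rot": [0,0,0],"fingers": -1},{"travel": [0,0,1],"delta_rot": [0,0,0],"fingers": -1},{"travel": [0,0,1],"delta_rot": [0,0,0],"fingers": -1},{"travel": [0,0,1],"delta_rot": [0,0,0],"fingers": -1},{"travel": [0,0,1],"delta_rot": [0,0,0],"fingers": -1}])

```text
clock: 9.48
tcp_pos: [0.6636, 0.126, 0.1518]
orientation: [0.0, 0.708, 0.706, 0.001]
wrist_force: [0.1, 0.5, 0.6]
finger_gap: 0.0851
grip_force: 0.0
```

Call:
carry_out(series=[{"travel": [-0.53,-0.984,0],"delta_rot": [0,0,0],"fingers": -1},{"travel": [-0.53,-0.984,0],"delta_rot": [0,0,0],"fingers": -1},{"travel": [-0.53,-0.984,0],"delta_rot": [0,0,0],"fingers": -1},{"travel": [-0.53,-0.984,0],"delta_rot": [0,0,0],"fingers": -1},{"travel": [-0.53,-0.984,0],"delta_rot": [0,0,0],"fingers": -1}])

```text
clock: 10.1
tcp_pos: [0.5971, 0.0022, 0.151]
orientation: [0.001, 0.708, 0.706, 0.001]
wrist_force: [0.5, -1.1, -0.4]
finger_gap: 0.0855
grip_force: 0.0
```

Call:
carry_out(series=[{"travel": [-0.53,-0.984,0],"delta_rot": [0,0,0],"fingers": -1},{"travel": [-0.53,-0.984,0],"delta_rot": [0,0,0],"fingers": -1},{"travel": [-0.53,-0.984,0],"delta_rot": [0,0,0],"fingers": -1},{"travel": [-0.53,-0.984,0],"delta_rot": [0,0,0],"fingers": -1},{"travel": [-0.53,-0.984,0],"delta_rot": [0,0,0],"fingers": -1}])

```text
clock: 10.72
tcp_pos: [0.5309, -0.1209, 0.1509]
orientation: [0.001, 0.708, 0.706, 0.0]
wrist_force: [0.5, -0.2, -0.9]
finger_gap: 0.0853
grip_force: 0.0
```

Call:
carry_out(series=[{"travel": [-0.53,-0.984,0],"delta_rot": [0,0,0],"fingers": -1},{"travel": [-0.53,-0.984,0],"delta_rot": [0,0,0],"fingers": -1},{"travel": [-0.53,-0.984,0],"delta_rot": [0,0,0],"fingers": -1},{"travel": [0,0,0],"delta_rot": [0,0,0],"fingers": -1}])

```text
clock: 11.22
tcp_pos: [0.491, -0.1953, 0.1508]
orientation: [0.001, 0.709, 0.705, 0.0]
wrist_force: [-0.3, -0.4, -1.0]
finger_gap: 0.0853
grip_force: 0.0
```

Run:
```python
from workcell import env
import cv2
c=env.read_camera("scene")["color"][120:250,130:360,::-1]; e=env.read_camera("top")["color"][150:280,160:390,::-1]
import numpy as np
cv2.imwrite("pics/p1.png",cv2.resize(np.vstack([c,e]),(460*3//2,260*9//4*2//2),interpolation=cv2.INTER_CUBIC))
print(env.get_state()["tcp_pos"])
```

```text
[ 0.49154583 -0.19388452  0.15045499]
```

View pics/p1.png

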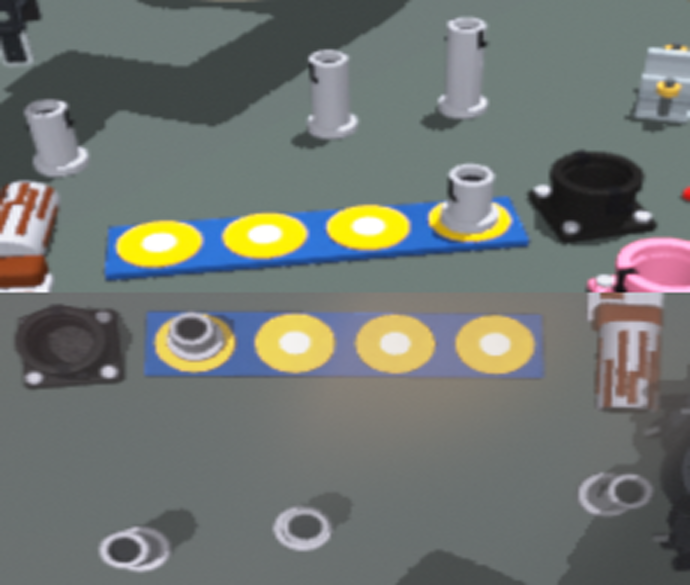

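The picture shows spigot_60 upright and centred on the pad by the black socket, at (470,200) above and (195,338) below. Next I pick up spigot_80.

Call:
carry_out(series=[{"travel": [0,0,-1],"delta_rot": [0,0,0],"fingers": -1},{"travel": [0,0,-1],"delta_rot": [0,0,0],"fingers": -1},{"travel": [0,0,-1],"delta_rot": [0,0,0],"fingers": -1},{"travel": [0,0,-1],"delta_rot": [0,0,0],"fingers": -1},{"travel": [0,0,-0.75],"delta_rot": [0,0,0],"fingers": -1}])

```text
clock: 11.95
tcp_pos: [0.4916, -0.1926, 0.0301]
orientation: [-0.0, 0.707, 0.707, 0.0]
wrist_force: [0.7, -0.0, -0.0]
finger_gap: 0.0857
grip_force: 0.0
```

Call:
carry_out(series=[{"travel": [0,0,0],"delta_rot": [0,0,0],"fingers": -1},{"travel": [0,0,0],"delta_rot": [0,0,0],"fingers": 1},{"travel": [0,0,0],"delta_rot": [0,0,0],"fingers": 1},{"travel": [0,0,0],"delta_rot": [0,0,0],"fingers": 1},{"travel": [0,0,0],"delta_rot": [0,0,0],"fingers": 1}])

```text
clock: 12.58
tcp_pos: [0.4918, -0.1941, 0.0318]
orientation: [0.001, 0.708, 0.706, 0.0]
wrist_force: [-0.5, 1.4, 6.6]
finger_gap: 0.0328
grip_force: 49.8
```

Call:
carry_out(series=[{"travel": [0,0,0],"delta_rot": [0,0,0],"fingers": 1}])

```text
clock: 12.7
tcp_pos: [0.4918, -0.1941, 0.0318]
orientation: [0.001, 0.708, 0.706, 0.0]
wrist_force: [-0.5, 1.3, 5.8]
finger_gap: 0.0328
grip_force: 49.8
```

Call:
carry_out(series=[{"travel": [0,0,0.5],"delta_rot": [0,0,0],"fingers": 1},{"travel": [0,0,1],"delta_rot": [0,0,0],"fingers": 1},{"travel": [0,0,0.5],"delta_rot": [0,0,0],"fingers": 1},{"travel": [0.36,0.5,0],"delta_rot": [0,0,0],"fingers": 1},{"travel": [0.7,1,0],"delta_rot": [0,0,0],"fingers": 1}])

```text
clock: 13.32
tcp_pos: [0.5177, -0.1558, 0.0803]
orientation: [-0.0, 0.709, 0.706, -0.0]
wrist_force: [-0.5, -0.5, -3.5]
finger_gap: 0.0329
grip_force: 50.0
```

Call:
carry_out(series=[{"travel": [0.7,1,0],"delta_rot": [0,0,0],"fingers": 1},{"travel": [0.7,1,0],"delta_rot": [0,0,0],"fingers": 1},{"travel": [0.7,1,0],"delta_rot": [0,0,0],"fingers": 1},{"travel": [0.7,1,0],"delta_rot": [0,0,0],"fingers": 1},{"travel": [0.7,1,0],"delta_rot": [0,0,0],"fingers": 1}])

```text
clock: 13.95
tcp_pos: [0.6052, -0.0292, 0.0795]
orientation: [-0.001, 0.708, 0.707, -0.0]
wrist_force: [0.2, -0.5, -2.3]
finger_gap: 0.033
grip_force: 50.0
```

Call:
carry_out(series=[{"travel": [0.7,1,0],"delta_rot": [0,0,0],"fingers": 1},{"travel": [0.7,1,0],"delta_rot": [0,0,0],"fingers": 1},{"travel": [0.7,0.8,0],"delta_rot": [0,0,0],"fingers": 1},{"travel": [0.1,0.29,0],"delta_rot": [0,0,0],"fingers": 1},{"travel": [0,0,0],"delta_rot": [0,0,0],"fingers": 1}])

```text
clock: 14.58
tcp_pos: [0.6593, 0.0468, 0.0797]
orientation: [-0.001, 0.707, 0.707, -0.001]
wrist_force: [-0.1, -0.5, -2.7]
finger_gap: 0.0332
grip_force: 50.2
```

Call:
carry_out(series=[{"travel": [0,0,-0.5],"delta_rot": [0,0,0],"fingers": 1},{"travel": [0,0,-0.5],"delta_rot": [0,0,0],"fingers": 1},{"travel": [0,0,-0.3],"delta_rot": [0,0,0],"fingers": 1},{"travel": [0,0,-0.1],"delta_rot": [0,0,0],"fingers": 1},{"travel": [0,0,0],"delta_rot": [0,0,0],"fingers": 1}])

```text
clock: 15.2
tcp_pos: [0.6602, 0.0457, 0.0459]
orientation: [0.0, 0.708, 0.706, 0.0]
wrist_force: [0.4, -0.3, -2.1]
finger_gap: 0.0329
grip_force: 50.5
```

Call:
carry_out(series=[{"travel": [0,0,-0.04],"delta_rot": [0,0,0],"fingers": 1},{"travel": [0,0,-0.03],"delta_rot": [0,0,0],"fingers": 1},{"travel": [0,0,0],"delta_rot": [0,0,0],"fingers": 1}])

```text
clock: 15.58
tcp_pos: [0.6604, 0.0458, 0.0458]
orientation: [0.001, 0.708, 0.706, 0.0]
wrist_force: [-3.5, -0.3, 7.9]
finger_gap: 0.0329
grip_force: 51.1
```

Call:
carry_out(series=[{"travel": [0,0,0],"delta_rot": [0,0,0],"fingers": -1},{"travel": [0,0,0],"delta_rot": [0,0,0],"fingers": -1},{"travel": [0,0,0],"delta_rot": [0,0,0],"fingers": -1},{"travel": [0,0,0],"delta_rot": [0,0,0],"fingers": -1},{"travel": [0,0,0],"delta_rot": [0,0,0],"fingers": -1}])

```text
clock: 16.2
tcp_pos: [0.6602, 0.046, 0.0439]
orientation: [-0.0, 0.708, 0.706, -0.0]
wrist_force: [0.8, -0.4, 0.7]
finger_gap: 0.0854
grip_force: 0.0
```

Call:
carry_out(series=[{"travel": [0,0,0.5],"delta_rot": [0,0,0],"fingers": -1},{"travel": [0,0,1],"delta_rot": [0,0,0],"fingers": -1},{"travel": [0,0,1],"delta_rot": [0,0,0],"fingers": -1},{"travel": [0,0,1],"delta_rot": [0,0,0],"fingers": -1},{"travel": [0,0,1],"delta_rot": [0,0,0],"fingers": -1}])

```text
clock: 16.82
tcp_pos: [0.6604, 0.0459, 0.1585]
orientation: [0.0, 0.708, 0.706, 0.0]
wrist_force: [-0.1, 0.6, 1.4]
finger_gap: 0.0854
grip_force: 0.0
```

Call:
carry_out(series=[{"travel": [-0.9,0,0],"delta_rot": [0,0,0],"fingers": -1},{"travel": [-0.9,0,0],"delta_rot": [0,0,0],"fingers": -1},{"travel": [-0.9,0,0],"delta_rot": [0,0,0],"fingers": -1},{"travel": [-0.9,0,0],"delta_rot": [0,0,0],"fingers": -1},{"travel": [-0.9,0,0],"delta_rot": [0,0,0],"fingers": -1}])

```text
clock: 17.45
tcp_pos: [0.5473, 0.0459, 0.1577]
orientation: [0.001, 0.708, 0.706, 0.0]
wrist_force: [0.4, 0.2, 0.3]
finger_gap: 0.0852
grip_force: 0.0
```

Call:
carry_out(series=[{"travel": [-0.9,0,0],"delta_rot": [0,0,0],"fingers": -1},{"travel": [-0.9,0,0],"delta_rot": [0,0,0],"fingers": -1},{"travel": [-0.9,0,0],"delta_rot": [0,0,0],"fingers": -1},{"travel": [-0.6,0.03,0],"delta_rot": [0,0,0],"fingers": -1},{"travel": [0,0,0],"delta_rot": [0,0,0],"fingers": -1}])

```text
clock: 18.08
tcp_pos: [0.4648, 0.0468, 0.1573]
orientation: [0.0, 0.708, 0.706, 0.0]
wrist_force: [0.6, -0.7, 0.1]
finger_gap: 0.0855
grip_force: 0.0
```

Call:
carry_out(series=[{"travel": [0,0,0],"delta_rot": [0,0,0],"fingers": -1}])

```text
clock: 18.2
tcp_pos: [0.4662, 0.0466, 0.157]
orientation: [0.001, 0.708, 0.706, 0.001]
wrist_force: [-0.3, 0.7, 0.7]
finger_gap: 0.0853
grip_force: 0.0
```

Call:
carry_out(series=[{"travel": [0,0,-1],"delta_rot": [0,0,0],"fingers": -1},{"travel": [0,0,-1],"delta_rot": [0,0,0],"fingers": -1},{"travel": [0,0,-1],"delta_rot": [0,0,0],"fingers": -1},{"travel": [0,0,-0.8],"delta_rot": [0,0,0],"fingers": -1},{"travel": [0,0,-0.64],"delta_rot": [0,0,0],"fingers": -1}])

```text
clock: 18.82
tcp_pos: [0.4659, 0.0466, 0.0445]
orientation: [-0.0, 0.708, 0.706, -0.0]
wrist_force: [-0.1, -0.0, 0.6]
finger_gap: 0.0853
grip_force: 0.0
```

Call:
carry_out(series=[{"travel": [0,0,0],"delta_rot": [0,0,0],"fingers": -1},{"travel": [0,0,0],"delta_rot": [0,0,0],"fingers": 1},{"travel": [0,0,0],"delta_rot": [0,0,0],"fingers": 1},{"travel": [0,0,0],"delta_rot": [0,0,0],"fingers": 1},{"travel": [0,0,0],"delta_rot": [0,0,0],"fingers": 1}])

```text
clock: 19.45
tcp_pos: [0.4656, 0.0466, 0.0462]
orientation: [0.0, 0.708, 0.706, 0.0]
wrist_force: [-0.7, -0.5, 3.0]
finger_gap: 0.0332
grip_force: 49.1
```

Call:
carry_out(series=[{"travel": [0,0,0],"delta_rot": [0,0,0],"fingers": 1}])

```text
clock: 19.58
tcp_pos: [0.4656, 0.0467, 0.0462]
orientation: [0.0, 0.708, 0.706, 0.0]
wrist_force: [-1.0, 0.3, 6.0]
finger_gap: 0.0327
grip_force: 49.1
```

Call:
carry_out(series=[{"travel": [0,0,0.5],"delta_rot": [0,0,0],"fingers": 1},{"travel": [0,0,1],"delta_rot": [0,0,0],"fingers": 1},{"travel": [0,0,0.5],"delta_rot": [0,0,0],"fingers": 1},{"travel": [0.37,-0.2,0],"delta_rot": [0,0,0],"fingers": 1},{"travel": [0.8,-0.33,0],"delta_rot": [0,0,0],"fingers": 1}])

```text
clock: 20.2
tcp_pos: [0.4942, 0.0333, 0.095]
orientation: [-0.0, 0.708, 0.707, -0.0]
wrist_force: [0.0, 0.5, -3.2]
finger_gap: 0.0327
grip_force: 49.8
```

Call:
carry_out(series=[{"travel": [0.8,-0.33,0],"delta_rot": [0,0,0],"fingers": 1},{"travel": [0.8,-0.33,0],"delta_rot": [0,0,0],"fingers": 1},{"travel": [0.8,-0.33,0],"delta_rot": [0,0,0],"fingers": 1},{"travel": [0.8,-0.33,0],"delta_rot": [0,0,0],"fingers": 1},{"travel": [0.8,-0.33,0],"delta_rot": [0,0,0],"fingers": 1}])

```text
clock: 20.82
tcp_pos: [0.595, -0.0085, 0.094]
orientation: [-0.001, 0.708, 0.706, -0.0]
wrist_force: [0.4, 0.6, -2.1]
finger_gap: 0.0327
grip_force: 49.8
```

Call:
carry_out(series=[{"travel": [0.8,-0.33,0],"delta_rot": [0,0,0],"fingers": 1},{"travel": [0.8,-0.33,0],"delta_rot": [0,0,0],"fingers": 1},{"travel": [0.6,-0.33,0],"delta_rot": [0,0,0],"fingers": 1},{"travel": [0.3,-0.03,0],"delta_rot": [0,0,0],"fingers": 1},{"travel": [0,0,0],"delta_rot": [0,0,0],"fingers": 1}])

```text
clock: 21.45
tcp_pos: [0.6569, -0.0333, 0.0944]
orientation: [-0.001, 0.708, 0.706, -0.0]
wrist_force: [-0.4, -0.2, -2.9]
finger_gap: 0.0328
grip_force: 49.9
```

Call:
carry_out(series=[{"travel": [0,0,-0.5],"delta_rot": [0,0,0],"fingers": 1},{"travel": [0,0,-0.5],"delta_rot": [0,0,0],"fingers": 1},{"travel": [0,0,-0.3],"delta_rot": [0,0,0],"fingers": 1},{"travel": [0,0,-0.1],"delta_rot": [0,0,0],"fingers": 1},{"travel": [0,0,0],"delta_rot": [0,0,0],"fingers": 1}])

```text
clock: 22.08
tcp_pos: [0.657, -0.0333, 0.0607]
orientation: [0.0, 0.708, 0.706, 0.0]
wrist_force: [0.6, -0.0, -2.3]
finger_gap: 0.0329
grip_force: 50.5
```

Call:
carry_out(series=[{"travel": [0,0,-0.04],"delta_rot": [0,0,0],"fingers": 1},{"travel": [0,0,-0.03],"delta_rot": [0,0,0],"fingers": 1},{"travel": [0,0,0],"delta_rot": [0,0,0],"fingers": 1}])

```text
clock: 22.45
tcp_pos: [0.6575, -0.0334, 0.0602]
orientation: [0.001, 0.708, 0.706, 0.001]
wrist_force: [-3.1, 0.5, 5.7]
finger_gap: 0.0331
grip_force: 50.9
```

Call:
carry_out(series=[{"travel": [0,0,0],"delta_rot": [0,0,0],"fingers": -1},{"travel": [0,0,0],"delta_rot": [0,0,0],"fingers": -1},{"travel": [0,0,0],"delta_rot": [0,0,0],"fingers": -1},{"travel": [0,0,0],"delta_rot": [0,0,0],"fingers": -1},{"travel": [0,0,0],"delta_rot": [0,0,0],"fingers": -1}])

```text
clock: 23.08
tcp_pos: [0.657, -0.0333, 0.0587]
orientation: [0.0, 0.708, 0.706, 0.0]
wrist_force: [-0.1, 0.2, -0.1]
finger_gap: 0.0854
grip_force: 0.0
```

Call:
carry_out(series=[{"travel": [0,0,0.6],"delta_rot": [0,0,0],"fingers": -1},{"travel": [0,0,1],"delta_rot": [0,0,0],"fingers": -1},{"travel": [0,0,1],"delta_rot": [0,0,0],"fingers": -1},{"travel": [0,0,1],"delta_rot": [0,0,0],"fingers": -1},{"travel": [0,0,1],"delta_rot": [0,0,0],"fingers": -1}])

```text
clock: 23.7
tcp_pos: [0.6572, -0.0333, 0.176]
orientation: [0.001, 0.708, 0.706, 0.0]
wrist_force: [-0.5, -0.2, 1.0]
finger_gap: 0.0851
grip_force: 0.0
```

Call:
carry_out(series=[{"travel": [-0.936,0.916,0],"delta_rot": [0,0,0],"fingers": -1},{"travel": [-0.936,0.916,0],"delta_rot": [0,0,0],"fingers": -1},{"travel": [-0.936,0.916,0],"delta_rot": [0,0,0],"fingers": -1},{"travel": [-0.936,0.916,0],"delta_rot": [0,0,0],"fingers": -1},{"travel": [-0.936,0.916,0],"delta_rot": [0,0,0],"fingers": -1}])

```text
clock: 24.32
tcp_pos: [0.5395, 0.0819, 0.1752]
orientation: [0.001, 0.708, 0.706, 0.001]
wrist_force: [-1.1, 0.6, -0.2]
finger_gap: 0.0856
grip_force: 0.0
```

Call:
carry_out(series=[{"travel": [-0.936,0.916,0],"delta_rot": [0,0,0],"fingers": -1},{"travel": [-0.936,0.916,0],"delta_rot": [0,0,0],"fingers": -1},{"travel": [-0.936,0.916,0],"delta_rot": [0,0,0],"fingers": -1},{"travel": [-0.936,0.916,0],"delta_rot": [0,0,0],"fingers": -1},{"travel": [0,0,0],"delta_rot": [0,0,0],"fingers": -1}])

```text
clock: 24.95
tcp_pos: [0.445, 0.174, 0.1751]
orientation: [0.0, 0.707, 0.707, 0.0]
wrist_force: [0.4, 0.1, 0.4]
finger_gap: 0.0854
grip_force: 0.0
```

Call:
carry_out(series=[{"travel": [0,0,0],"delta_rot": [0,0,0],"fingers": -1}])

```text
clock: 25.08
tcp_pos: [0.4471, 0.1728, 0.1748]
orientation: [0.001, 0.708, 0.707, 0.001]
wrist_force: [0.4, 0.2, -0.1]
finger_gap: 0.0853
grip_force: 0.0
```

Call:
carry_out(series=[{"travel": [0,0,-1],"delta_rot": [0,0,0],"fingers": -1},{"travel": [0,0,-1],"delta_rot": [0,0,0],"fingers": -1},{"travel": [0,0,-1],"delta_rot": [0,0,0],"fingers": -1},{"travel": [0,0,-0.8],"delta_rot": [0,0,0],"fingers": -1},{"travel": [0,0,-0.55],"delta_rot": [0,0,0],"fingers": -1}])

```text
clock: 25.7
tcp_pos: [0.447, 0.1721, 0.0643]
orientation: [0.0, 0.708, 0.706, -0.0]
wrist_force: [1.1, 0.5, -1.2]
finger_gap: 0.0858
grip_force: 0.0
```

Call:
carry_out(series=[{"travel": [0,0,0],"delta_rot": [0,0,0],"fingers": -1},{"travel": [0,0,0],"delta_rot": [0,0,0],"fingers": 1},{"travel": [0,0,0],"delta_rot": [0,0,0],"fingers": 1},{"travel": [0,0,0],"delta_rot": [0,0,0],"fingers": 1},{"travel": [0,0,0],"delta_rot": [0,0,0],"fingers": 1}])

```text
clock: 26.32
tcp_pos: [0.4466, 0.173, 0.0658]
orientation: [0.0, 0.708, 0.706, 0.0]
wrist_force: [-1.5, 0.5, 6.4]
finger_gap: 0.0328
grip_force: 49.2
```

Call:
carry_out(series=[{"travel": [0,0,0],"delta_rot": [0,0,0],"fingers": 1}])

```text
clock: 26.45
tcp_pos: [0.4466, 0.1729, 0.0658]
orientation: [0.0, 0.708, 0.706, 0.0]
wrist_force: [-1.4, 0.9, 6.1]
finger_gap: 0.0335
grip_force: 49.2
```

Call:
carry_out(series=[{"travel": [0,0,0.5],"delta_rot": [0,0,0],"fingers": 1},{"travel": [0,0,1],"delta_rot": [0,0,0],"fingers": 1},{"travel": [0,0,0.5],"delta_rot": [0,0,0],"fingers": 1},{"travel": [0,-0.45,0],"delta_rot": [0,0,0],"fingers": 1},{"travel": [0,-1,0],"delta_rot": [0,0,0],"fingers": 1}])

```text
clock: 27.08
tcp_pos: [0.4459, 0.1361, 0.1144]
orientation: [-0.0, 0.707, 0.707, -0.0]
wrist_force: [0.0, -0.3, -4.4]
finger_gap: 0.0326
grip_force: 50.4
```

Call:
carry_out(series=[{"travel": [0,-1,0],"delta_rot": [0,0,0],"fingers": 1},{"travel": [0,-1,0],"delta_rot": [0,0,0],"fingers": 1},{"travel": [0,-1,0],"delta_rot": [0,0,0],"fingers": 1},{"travel": [0,-1,0],"delta_rot": [0,0,0],"fingers": 1},{"travel": [0,-1,0],"delta_rot": [0,0,0],"fingers": 1}])

```text
clock: 27.7
tcp_pos: [0.4453, 0.0102, 0.114]
orientation: [-0.001, 0.708, 0.706, -0.001]
wrist_force: [-0.0, -0.3, -3.9]
finger_gap: 0.0328
grip_force: 50.4
```

Call:
carry_out(series=[{"travel": [0,-1,0],"delta_rot": [0,0,0],"fingers": 1},{"travel": [0,-1,0],"delta_rot": [0,0,0],"fingers": 1},{"travel": [0,-1,0],"delta_rot": [0,0,0],"fingers": 1},{"travel": [0.4,-1,0],"delta_rot": [0,0,0],"fingers": 1},{"travel": [0.8,-1,0],"delta_rot": [0,0,0],"fingers": 1}])

```text
clock: 28.32
tcp_pos: [0.4748, -0.1144, 0.1139]
orientation: [-0.001, 0.708, 0.706, -0.001]
wrist_force: [1.2, -0.1, -4.5]
finger_gap: 0.0329
grip_force: 50.3
```

Call:
carry_out(series=[{"travel": [0.8,0,0],"delta_rot": [0,0,0],"fingers": 1},{"travel": [0.9,0,0],"delta_rot": [0,0,0],"fingers": 1},{"travel": [0.9,0,0],"delta_rot": [0,0,0],"fingers": 1},{"travel": [0.9,0,0],"delta_rot": [0,0,0],"fingers": 1},{"travel": [0.9,0,0],"delta_rot": [0,0,0],"fingers": 1}])

```text
clock: 28.95
tcp_pos: [0.5858, -0.114, 0.1135]
orientation: [-0.001, 0.708, 0.706, -0.001]
wrist_force: [-0.8, 0.2, -4.1]
finger_gap: 0.0327
grip_force: 50.4
```

Call:
carry_out(series=[{"travel": [0.9,0,0],"delta_rot": [0,0,0],"fingers": 1},{"travel": [0.9,0,0],"delta_rot": [0,0,0],"fingers": 1},{"travel": [0.6,0,0],"delta_rot": [0,0,0],"fingers": 1},{"travel": [0.31,0,0],"delta_rot": [0,0,0],"fingers": 1},{"travel": [0,0,0],"delta_rot": [0,0,0],"fingers": 1}])

```text
clock: 29.58
tcp_pos: [0.6536, -0.1138, 0.114]
orientation: [-0.001, 0.708, 0.706, -0.0]
wrist_force: [-0.1, 0.7, -3.3]
finger_gap: 0.0331
grip_force: 50.5
```

Call:
carry_out(series=[{"travel": [0,0,-0.5],"delta_rot": [0,0,0],"fingers": 1},{"travel": [0,0,-0.5],"delta_rot": [0,0,0],"fingers": 1},{"travel": [0,0,-0.3],"delta_rot": [0,0,0],"fingers": 1},{"travel": [0,0,-0.1],"delta_rot": [0,0,0],"fingers": 1},{"travel": [0,0,0],"delta_rot": [0,0,0],"fingers": 1}])

```text
clock: 30.2
tcp_pos: [0.6542, -0.1135, 0.0802]
orientation: [0.0, 0.708, 0.706, 0.0]
wrist_force: [0.6, 0.4, -4.4]
finger_gap: 0.033
grip_force: 50.6
```

Call:
carry_out(series=[{"travel": [0,0,-0.04],"delta_rot": [0,0,0],"fingers": 1},{"travel": [0,0,-0.03],"delta_rot": [0,0,0],"fingers": 1},{"travel": [0,0,0],"delta_rot": [0,0,0],"fingers": 1}])

```text
clock: 30.58
tcp_pos: [0.6546, -0.1136, 0.0799]
orientation: [0.001, 0.708, 0.706, 0.0]
wrist_force: [-3.1, 0.4, 5.4]
finger_gap: 0.0326
grip_force: 51.4
```

Contact made. I'll release, rise, retreat towards the robot and look.

Call:
carry_out(series=[{"travel": [0,0,0],"delta_rot": [0,0,0],"fingers": -1},{"travel": [0,0,0],"delta_rot": [0,0,0],"fingers": -1},{"travel": [0,0,0],"delta_rot": [0,0,0],"fingers": -1},{"travel": [0,0,0],"delta_rot": [0,0,0],"fingers": -1},{"travel": [0,0,0],"delta_rot": [0,0,0],"fingers": -1}])

```text
clock: 31.2
tcp_pos: [0.6541, -0.1135, 0.0782]
orientation: [0.0, 0.708, 0.706, 0.0]
wrist_force: [-0.2, 0.2, 0.1]
finger_gap: 0.0852
grip_force: 0.0
```

Call:
carry_out(series=[{"travel": [0,0,0.6],"delta_rot": [0,0,0],"fingers": -1},{"travel": [0,0,1],"delta_rot": [0,0,0],"fingers": -1},{"travel": [0,0,1],"delta_rot": [0,0,0],"fingers": -1},{"travel": [0,0,1],"delta_rot": [0,0,0],"fingers": -1},{"travel": [0,0,1],"delta_rot": [0,0,0],"fingers": -1}])

```text
clock: 31.82
tcp_pos: [0.6543, -0.1135, 0.1955]
orientation: [0.001, 0.708, 0.706, 0.0]
wrist_force: [0.9, -0.2, 0.4]
finger_gap: 0.0856
grip_force: 0.0
```

Call:
carry_out(series=[{"travel": [-1,0,0],"delta_rot": [0,0,0],"fingers": -1},{"travel": [-1,0,0],"delta_rot": [0,0,0],"fingers": -1},{"travel": [-1,0,0],"delta_rot": [0,0,0],"fingers": -1},{"travel": [-1,0,0],"delta_rot": [0,0,0],"fingers": -1},{"travel": [-1,0,0],"delta_rot": [0,0,0],"fingers": -1}])

```text
clock: 32.45
tcp_pos: [0.5286, -0.1136, 0.1947]
orientation: [0.001, 0.708, 0.706, 0.0]
wrist_force: [1.0, -0.7, -0.1]
finger_gap: 0.0853
grip_force: 0.0
```

Call:
carry_out(series=[{"travel": [-1,0,0],"delta_rot": [0,0,0],"fingers": -1},{"travel": [-1,0,0],"delta_rot": [0,0,0],"fingers": -1},{"travel": [-1,0,0],"delta_rot": [0,0,0],"fingers": -1},{"travel": [0,0,0],"delta_rot": [0,0,0],"fingers": -1},{"travel": [0,0,0],"delta_rot": [0,0,0],"fingers": -1}])

```text
clock: 33.08
tcp_pos: [0.4552, -0.1138, 0.1943]
orientation: [0.001, 0.708, 0.706, 0.001]
wrist_force: [0.1, -0.3, 0.9]
finger_gap: 0.0853
grip_force: 0.0
```

Run:
```python
from workcell import env
import cv2,numpy as np
c=env.read_camera("scene")["color"][120:250,130:360,::-1]; e=env.read_camera("top")["color"][120:250,160:390,::-1]
cv2.imwrite("pics/p2.png",cv2.resize(np.vstack([c,e]),None,fx=2.3,fy=2.3,interpolation=cv2.INTER_CUBIC))
```

```text
(no output)
```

View pics/p2.png

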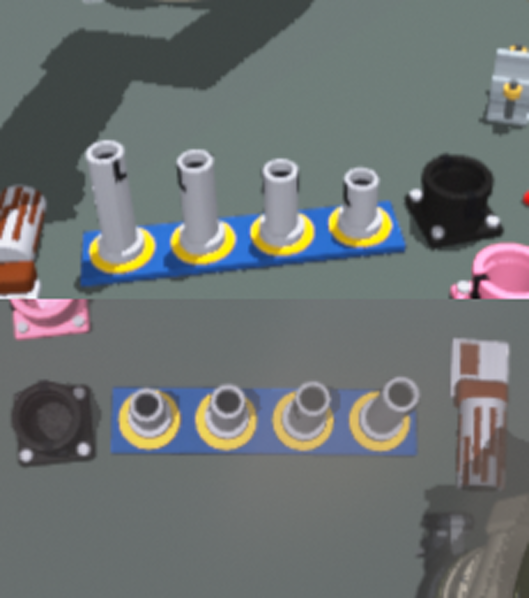

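The picture shows all four spigots upright and centred on their pads, at (360,205), (281,205), (196,205) and (110,200) in the scene half. They rise from the black socket to the putlog, and the socket and putlog have not moved.

```bash
python3 -c "
from workcell import env
print(env.hand_in())"
```

```text
the job is handed in; nothing more can be done
None
```

I placed the four spigots upright on the pads, shortest (60 mm) beside the black socket rising to tallest (120 mm) beside the putlog end, and handed the job in at about 33 s; hand-in returned no verdict, but the last pictures show all four centred and the socket and putlog end in place.

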